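# Shut the matches away in the spring-lid box

## Task

Lay the matchbox flat inside the open white box without dropping it in. Then tip the box's spring lid forward past its snap point and let it spring shut by itself, without pushing it down the rest of the way. Last, press the wooden panel of the shut lid firmly down until it is fully home, carefully: it takes about 11 N to move and nothing on the box may ever feel more than 25 N from the robot; leave the cup, the mug and the tin where they are.

Things in the scene. Friction and masses are not known exactly. Their poses are not given: they have to be found in the camera images.
- match_box: Card matchbox, 35 x 53 x 14 mm (x, y, z), 12 g, lying flat on the table. Origin at the centre of its underside, z up. Grasp it across its 35 mm side (its x axis).
- keep_box: White open-topped box, fixed to the table on screw feet that hold its underside 3 to 17 mm above the table; 120 x 160 mm outside (x, y), walls 5 mm, inner floor 7 mm and rim 45 mm above its underside. Origin at the centre of its underside; its x axis points to the hinge, on the side away from the robot. The hinge axis runs along the box's y at x = +64 mm, z = +47 mm.
- box_floor (a point): Centre of the box's inner floor (free floor 110 x 150 mm), axes as the box's.
- lid (a joint): Hinge angle of the spring lid (rad): 0 fully open (its start, 100 degrees up), 1.75 shut (level). An over-centre spring holds it at either end: starting it from fully open takes about 4 N at 80 mm from the hinge, less further on; the snap point lies at about 0.8 rad, beyond which it springs shut by itself in under a second. The lid is 120 mm from hinge to free edge, 158 mm wide.
- panel (a joint): How far the wooden panel (112 x 152 x 8 mm) is pressed in on its stiff posts (m): 0 standing 5 mm off the steel frame (its start), 0.005 fully home. It moves under about 11 N square to its face, stays where it is left and meets a hard stop when home, so press slowly (10 mm/s or less).
- panel_mid (a point): Middle of the panel's outer face, its axes the lid's. Lid shut: 62 mm above the underside of the box before it is pressed home, 57 mm after, at box x = +1 mm, y = 0.
- lid_edge (a point): Middle of the panel's free edge: 119 mm from the hinge axis, 11 mm outward of the lid's middle plane. With the lid open it stands about 162 mm above the underside of the box and 32 mm beyond the hinge axis; the panel is then on the lid's far side.
- stone_cup: Small stone-coloured cup, 67 mm wide, 42 mm high; leave it alone. Origin at the centre of its underside.
- tin: Round food tin, 76 mm wide, 58 mm high; leave it alone. Origin at the centre of its underside.
- small_mug: Small striped mug, 63 mm wide (91 mm with its handle), 55 mm high, beyond the box; leave it alone. Origin at the centre of its underside.
Not all that is in view belongs to the job. What is shaped like the match_box but blue is not meant.

How it is judged (in metres and radians):
On the way, in this order (a step that is already met when the one before it is completed fails the run):
1. the matchbox lies flat on the box's floor, let go, with the lid still open (x of match_box in the frame of box_floor between -0.045 and 0.045 m and y of match_box in the frame of box_floor between -0.065 and 0.065 m and z of match_box in the frame of box_floor between -0.004 and 0.006 m and angle between match_box's own z axis and vertical below 0.2 rad and linear speed of match_box below 0.02 m/s and value of joint lid below 0.45 rad and contact force between the fingers and match_box below 0.1 N), for 0.2 s.
2. the lid has sprung shut by itself and is not touched (value of joint lid above 1.69 rad and not (contact force between any of the fingers, the arm and keep_box above 0.1 N)), for 0.1 s.
3. the panel is pressed fully home on the shut lid (value of joint lid above 1.69 rad and value of joint panel above 0.0042 m), for 0.2 s.
At the end, for the whole second after the job is handed in: The matchbox lies flat and still on the box's floor (tilt under 0.2 rad), the lid is shut (within 0.06 rad) and its panel is pressed home (over 4.2 of its 5 mm) (all of step 3 and x of match_box in the frame of box_floor between -0.045 and 0.045 m and y of match_box in the frame of box_floor between -0.065 and 0.065 m and z of match_box in the frame of box_floor between -0.004 and 0.006 m and angle between match_box's own z axis and vertical below 0.2 rad and linear speed of match_box below 0.02 m/s); the robot touches nothing.
It fails at once if the robot presses on the box or its lid with more than 25 N (contact force between any of the fingers, the arm and keep_box above 25 N).
It fails at once if the lid is pushed on by hand well past its snap point instead of springing shut (value of joint lid between 1.1 and 1.65 rad and contact force between any of the fingers, the arm and keep_box above 0.5 N).
It fails at once if the matchbox is dropped or thrown into the box (linear speed of match_box above 0.6 m/s and height (world z) of match_box below 0.06 m and horizontal distance between match_box and box_floor below 0.09 m).
It fails at once if the cup, mug or tin is moved over 30 mm or tipped (distance of any of stone_cup, tin, small_mug from where it was at the start of the episode above 0.03 m or angle between any of stone_cup, tin, small_mug's own z axis and vertical above 0.5 rad).
It also fails if it takes over 61 s, if anything falls off the work surface, if the arm or the gripper's body presses on something with over 40 N, if the wrist force passes 120 N, or if a joint passes its speed limit or range.

## Robot

A 6-joint arm with a two-finger parallel gripper is mounted at the origin on a cart in front of the work surface, level with it; the furniture and walls round the work are solid. World frame = base frame: x ahead of the robot, y to its left, z up, the work surface at z = 0. Lengths are in mm, angles in rad, forces in N, time in s.
With the tool pointing down it reaches from about 300 to 950 mm from the base axis. Payload 3.1 kg.
Tool frame: the origin (TCP) lies between the finger pads; the fingertips stand 8 mm ahead of it and the grasp point (between the pads) lies 11 mm behind it; y points along the fingers, x is the direction in which the jaws open and shut, and the axes are right-handed (so a half turn about y gives the same grasp; the last joint's range is limited). The gripper opens to 85 mm and grips with 20 to 120 N. Pads are 22 mm wide; open, the fingers measure 114 mm over their backs; the gripper's body (76 mm by 85 mm) begins 54 mm behind the grasp point. The pads swing forward as they close: fully open they stand 13 mm farther back than shut.
Start: joints at [1.034, 0.308, 1.634, -0, 1.2, -0.07], TCP at [281.295, 558.127, 239.272] pointing down, gripper open.
Joint ranges: [-3.06, 3.06], [-0.79, 1.96], [0.05, 2.63], [-1.19, 4.34], [0.05, 2.64], [-2.94, 2.94]. Speed limits (rad/s): [2.79, 2.79, 3.14, 3.14, 3.14, 3.14].

## Interface

Orientations are given as a unit quaternion [w, x, y, z].
In Python, from cell import arm, snapshot, get_calibration, ticket gives the robot as it stands.
- The arm moves only by the tool move_arm, never from a script. Its argument "plan" is a list of rows, each an object with "xyz": the shift along the tool's x, y, z as a fraction of full scale, a list of three; "twist": the turn, a rotation vector about the tool's x, y, z as a fraction of full scale, a list of three. In form: [{"xyz": [tx, ty, tz], "twist": [rx, ry, rz]}, ...]. A call has 1 to 12 rows; each row is the pose to reach, as a shift and turn from the pose commanded when the call began, along the tool's axes at that moment; what a row does not reach only later rows make up. Full scale, the value 1, is 1 m for a shift and 120 degrees for a turn. A row lasts 1/8 s, in which the tool goes at most 62.5 mm and 10.7 degrees, less where a joint would pass 70% of its speed; a pose out of reach is approached as far as the arm can. A call with a number of a shift or a turn outside -1 to 1 is refused whole. A call with a gripper value outside its range is refused whole. "jaw" is the closure, from 0 (fully open) to 1 (shut), set as the call begins (left out, the last holds). The fingers move at their own pace and stop on an object; the grip force is fixed at half the most. Time passes only in rows, so rows that repeat a pose let the fingers close. It gives the time, the measured TCP pose, the force and the opening at its end, in the units of the state.
- arm.read_state(): the state, without advancing time (a new reading comes with each control period).
- snapshot(name): name is "side" or "top"; returns the picture (400x640x3 uint8, red, green, blue); there is no depth.
- get_calibration(name): a dict with "fx", "fy", "cx", "cy" (pixels), "rvec" (rotation vector, rad) and "tvec" (3), from world to camera coordinates, as OpenCV has them. Camera axes: x right, y down, z forward; pixel columns grow to the right and rows downward; lengths in mm; the calibration is good to about 2 mm. A picture is of the moment at which its call begins. get_calibration takes no time and is no camera call.
- ticket.finish_job(): hands the job in, once; it reports no verdict.
The state is a dict: "time": time; "q": joint angles; "joint_vel": joint speeds; "joint_efforts": joint torques, N m; "tool_pos": TCP position; "orientation": TCP orientation; "wrist_force": force on the tool from outside, world axes, zero at the start; "moment": the same for the moment, N m; "finger_gap": finger opening in mm.
Only numpy, scipy, OpenCV 4.12 (cv2) and the standard library are available. Lean on these libraries where they do the work, as an engineer would, in place of code of your own. Each camera call takes 0.05 s, during which the arm holds its last target. There are 200 camera calls.

## Working session

There is one attempt and no reset: what is moved stays moved. The work goes in short steps, Python scripts to look and compute and a tool call to move; the robot and the scene stay as the last step left them, time stands still between calls to the robot, and variables do not carry over. Pictures are saved under pics/ and viewed, about 8 in all and at most 12, crops included, and the job is handed in when it is done.

Besides the shell and the picture viewer there is one more tool, called after "Emit:" by a JSON object that holds its "fn" and its "kwargs". move_arm: Moves the arm, as the interface text tells. Its arguments: {"type":"object","properties":{"plan":{"type":"array"},"jaw":{"type":"number"}},"required":["plan"]}

```bash
mkdir -p pics; ls; python3 - <<'E'
from cell import arm,snapshot,get_calibration
import cv2
for n in("side","top"):
    im=snapshot(n); cv2.imwrite(f"pics/{n}0.png",im[:,:,::-1]); print(n,get_calibration(n))
print(arm.read_state())
E
```

```text
pics
side {'fx': 455.7675786659527, 'fy': 455.7675786659527, 'cx': 317.0213036580334, 'cy': 195.37150422827088, 'rvec': array([ 2.19809491, -0.41873794,  0.21853506]), 'tvec': array([-473.48504738,  252.45784784, 1017.14966709])}
top {'fx': 468.5327566735814, 'fy': 468.5327566735814, 'cx': 315.97175976973085, 'cy': 204.09254791902617, 'rvec': array([ 2.1573028 , -2.15444065,  0.11889521]), 'tvec': array([  46.67780466,  552.04059592, 1077.15697682])}
{'time': 0.1, 'q': array([ 1.03428786e+00,  3.08921538e-01,  1.63507137e+00, -1.21528659e-05,
        1.19969967e+00, -6.97176239e-02]), 'joint_vel': array([ 7.20610286e-05, -2.97020240e-03, -3.90090912e-03,  1.35590889e-04,
        1.30329048e-03,  1.76366039e-04]), 'joint_efforts': array([-8.44496553e-04, -4.16413093e+01, -2.77642035e+01, -2.55063660e-04,
        4.03905316e-03,  5.47467735e-06]), 'tool_pos': array([280.92504716, 557.48367592, 238.15388353]), 'orientation': array([-0.60173542,  0.6024312 ,  0.37014748, -0.37145927]), 'wrist_force': array([-0.60357577,  0.15882955,  0.36038233]), 'moment': array([ 0.0254738 ,  0.05385317, -0.04716785]), 'finger_gap': 85.2819362214322}
```

View pics/side0.png

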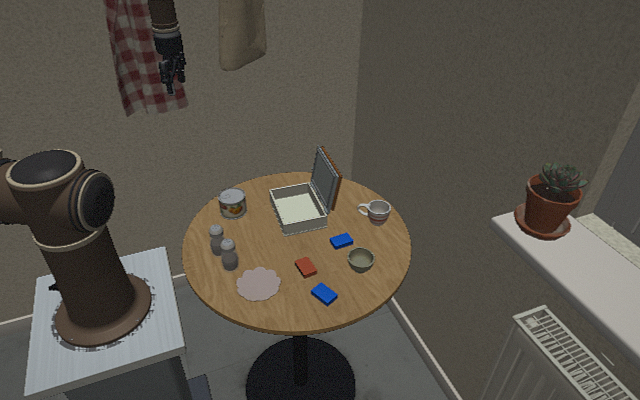

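View pics/top0.png

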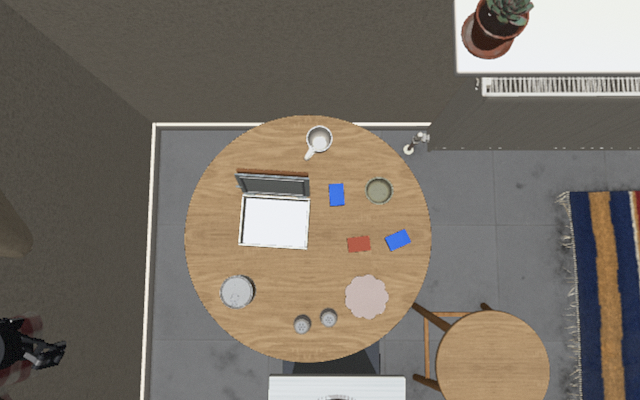

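The images show three matchbox-shaped items. The red one is at side (306,267), top (359,244). The blue ones are at top (337,195) and (398,240), side (342,241) and (324,294). The red one fits because blue is excluded. The white box sits at top (275,220), its lid standing at (272,184). I'll measure next and confirm with one enlarged crop.

```bash
cat > h.py <<'E'
import cv2,numpy as np
from scipy.spatial.transform import Rotation as R
from cell import arm,snapshot,get_calibration
def cam(n):
    c=get_calibration(n);K=np.array([[c['fx'],0,c['cx']],[0,c['fy'],c['cy']],[0,0,1.]])
    return K,cv2.Rodrigues(c['rvec'])[0],c['tvec']
def ray(n,p):
    K,Rm,t=cam(n); return -Rm.T@t, Rm.T@np.linalg.solve(K,[p[0],p[1],1])
def onz(n,p,z):
    o,d=ray(n,p); return o+d*(z-o[2])/d[2]
def tri(ps,pt):
    P=[np.c_[K@Rm,K@t] for K,Rm,t in (cam('side'),cam('top'))]
    X=cv2.triangulatePoints(P[0],P[1],np.float64(ps).reshape(2,1),np.float64(pt).reshape(2,1)).ravel();return X[:3]/X[3]
def proj(n,X):
    K,Rm,t=cam(n); p=K@(Rm@np.asarray(X,float)+t); return p[:2]/p[2]
def rot(): 
    w,x,y,z=arm.read_state()['orientation']; return R.from_quat([x,y,z,w])
E
python3 - <<'E'
from h import *
ims={n:cv2.imread(f"pics/{n}0.png") for n in("side","top")}
for n,(lo,x0,x1,y0,y1) in {'side':(0,285,325,250,285),'top':(0,340,380,228,260)}.items():
    hsv=cv2.cvtColor(ims[n],cv2.COLOR_BGR2HSV)
    m=((hsv[...,0]<9)|(hsv[...,0]>170))&(hsv[...,1]>140)
    k=np.zeros_like(m);k[y0:y1,x0:x1]=1;m=(m&k).astype(np.uint8)
    c=max(cv2.findContours(m,0,2)[0],key=cv2.contourArea);M=cv2.moments(c)
    r=cv2.minAreaRect(c);ce=(M['m10']/M['m00'],M['m01']/M['m00'])
    print(n,ce,cv2.contourArea(c),r)
    if n=='top':
        b=cv2.boxPoints(r); print([onz(n,p,14).round(1) for p in b])
    print('centre at z=14',onz(n,ce,14),'z=7',onz(n,ce,7))
print(rot().as_matrix().round(3))
a=cv2.resize(ims['side'][140:280,260:400],None,fx=4,fy=4,interpolation=2)
b=cv2.resize(ims['top'][160:260,230:330],None,fx=4,fy=4,interpolation=2)
b=cv2.copyMakeBorder(b,0,160,0,0,0)
t=np.zeros((160,240,3),np.uint8);t[:160,:240]=cv2.resize(ims['top'][224:264,335:395],None,fx=4,fy=4)
cv2.imwrite("pics/z1.png",cv2.resize(np.hstack([a[:,:560],b]),(800,467)) if 0 else a)
b[400:560,:240]=t;cv2.imwrite("pics/z2.png",b)
E
```

```text
side (305.558538404176, 266.24459358687545) 223.5 ((305.88232421875, 266.4706115722656), (21.265823364257812, 14.062882423400879), 59.03623962402344)
centre at z=14 [457.90035637 -55.18975399  14.        ] z=7 [460.20677524 -48.96867316   7.        ]
top (358.4482980089916, 243.64868336544635) 259.5 ((358.37884521484375, 243.72015380859375), (13.787266731262207, 21.498788833618164), 83.2901611328125)
[array([472.4, -26.4,  14. ]), array([478.5, -77.5,  14. ]), array([445.9, -80.9,  14. ]), array([439.9, -30.1,  14. ])]
centre at z=14 [459.34124498 -53.8920047   14.        ] z=7 [459.58591286 -54.46250177   7.        ]
[[ 0.45  -0.001 -0.893]
 [ 0.893 -0.002  0.45 ]
 [-0.002 -1.     0.   ]]
```

View pics/z1.png

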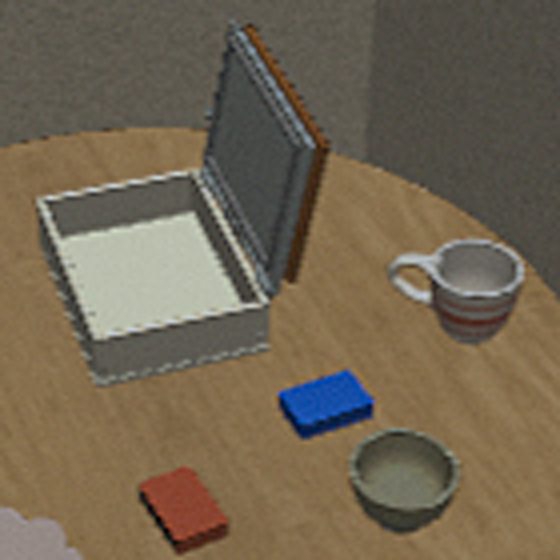

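View pics/z2.png

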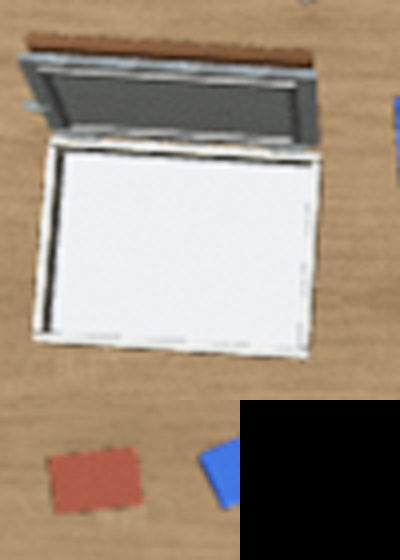

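Crops: the red matchbox is confirmed. Box rim corners in the side view are crop (40,200), (95,345), (267,297), (197,173), and in the top view (35,340), (308,355), (320,155), (50,143).

```bash
python3 - <<'E'
from h import *
im=cv2.imread("pics/side0.png");g=cv2.imread("pics/top0.png")
S=np.array([[40,200],[95,345],[267,300],[197,174]])/4+[260,140]-.375
T=np.array([[35,340],[308,355],[320,155],[50,143]])/4+[230,160]-.375
X=np.array([tri(s,t) for s,t in zip(S,T)]);print(X.round(1))
for s,t,x in zip(S,T,X): print(proj('side',x)-s,proj('top',x)-t)
# rect fit from top view on z=rim
loc=np.array([[-60,80],[-60,-80],[60,-80],[60,80]])
for z in (48,55,62):
  for n,P in(('side',S),('top',T)):
    W=np.array([onz(n,p,z) for p in P])[:,:2]
    M=(loc-loc.mean(0)).T@(W-W.mean(0));a=np.arctan2(M[0,1]-M[1,0],M[0,0]+M[1,1])
    c,s=np.cos(a),np.sin(a);r=W-W.mean(0)-loc@np.array([[c,s],[-s,c]])
    print(n,z,W.mean(0).round(1),np.degrees(a).round(2),'rms',np.sqrt((r**2).mean()).round(1), 'edges',[np.linalg.norm(W[i]-W[i-1]).round(1) for i in range(4)])
# white floor blob in both
for n,(x0,x1,y0,y1) in {'side':(265,330,180,235),'top':(232,318,190,252)}.items():
    h=cv2.cvtColor(im if n=='side' else g,cv2.COLOR_BGR2HSV)
    m=((h[...,2]>(150 if n=='side' else 215))&(h[...,1]<50)).astype(np.uint8);k=np.zeros_like(m);k[y0:y1,x0:x1]=1
    c=max(cv2.findContours(cv2.erode(m*k,np.ones((2,2))),0,2)[0],key=cv2.contourArea);M=cv2.moments(c)
    print(n,cv2.contourArea(c),M['m10']/M['m00'],M['m01']/M['m00'],cv2.minAreaRect(c))
# lid free edge corners (panel, outer top): triangulate
for s,t in(([327,150],[313,66]),([246,28],[25,50]),([238,24],[20,57]),([312,150],[318,70])):
    x=tri(np.array(s)/4+[260,140]-.375,np.array(t)/4+[230,160]-.375);print('lid',x.round(1))
# matchbox two-view
x=tri([305.56,266.24],[358.45,243.65]);print('mb',x)
# near-side mug, blue etc top ray
for nm,p,z in(('mug',(319,139),55),('cup',(378,190),42),('tin',(237,291),58),('blue1',(337,195),14)):print(nm,onz('top',p,z).round())
E
```

```text
[[455.7 226.6  49.2]
 [445.7  69.2  45.9]
 [562.1  62.3  53.7]
 [571.8 220.8  45.4]]
[-0.09270061  0.00450802] [ 0.02895391 -0.1031528 ]
[ 0.60600088 -0.04216682] [-0.17684756  0.60894801]
[ 0.36015958 -0.04533732] [-0.12019539  0.36755182]
[-0.28419571  0.02924555] [ 0.10029334 -0.31868974]
side 48 [508.8 145.3] -3.23 rms 3.2 edges [np.float64(115.5), np.float64(161.4), np.float64(120.3), np.float64(148.8)]
top 48 [509.2 144.6] -2.92 rms 1.5 edges [np.float64(115.4), np.float64(158.4), np.float64(116.8), np.float64(158.6)]
side 55 [505.9 137. ] -3.23 rms 3.5 edges [np.float64(114.4), np.float64(159.9), np.float64(119.2), np.float64(147.5)]
top 55 [508.6 143.9] -2.92 rms 1.9 edges [np.float64(114.6), np.float64(157.4), np.float64(116.0), np.float64(157.5)]
side 62 [503.  128.7] -3.23 rms 4.0 edges [np.float64(113.4), np.float64(158.5), np.float64(118.1), np.float64(146.1)]
top 62 [508.1 143.2] -2.92 rms 2.3 edges [np.float64(113.9), np.float64(156.4), np.float64(115.3), np.float64(156.5)]
side 817.5 296.98858307849133 209.06401630988785 ((297.1463317871094, 208.68292236328125), (25.422863006591797, 40.08990478515625), 77.90524291992188)
top 2726.5 276.3324775353017 223.7619658903356 ((276.1725769042969, 223.91152954101562), (62.328304290771484, 46.09767150878906), 3.8140745162963867)
lid [597.2  62.8 164.8]
lid [605.1 214.7 165.1]
lid [600.5 216.8 168.2]
lid [590.7  61.3 168.2]
mb [458.93323078 -53.88134804  12.40006827]
mug [704.  40.  55.]
cup [584. -99.  42.]
tin [350. 226.  58.]
blue1 [576.  -3.  14.]
```

```bash
cat >> h.py <<'E'
def go(xyz,yaw=None,Rt=None):
    "fractions (xyz, twist) from the present pose to TCP xyz, tool x at yaw deg, tool pointing down"
    s=arm.read_state();r=rot()
    if yaw is not None:
        a=np.radians(yaw);x=[np.cos(a),np.sin(a),0];Rt=R.from_matrix(np.c_[x,[0,0,-1],np.cross(x,[0,0,-1])])
    tw=(r.inv()*Rt).as_rotvec()/np.radians(120) if Rt is not None else np.zeros(3)
    print((r.inv().apply(np.array(xyz)-s['tool_pos'])/1000).round(4).tolist(),tw.round(4).tolist())
E
python3 -c "
from h import *
go([459,-54,110],6.2);go([459,-54,11],6.2)"
```

```text
[-0.4657, 0.1291, -0.4342] [0.0004, 0.4755, -0.0009]
[-0.4655, 0.2281, -0.4342] [0.0004, 0.4755, -0.0009]
```

Emit:
{"fn": "move_arm", "kwargs": {"plan": [{"xyz":[-0.466,0.03,-0.434],"twist":[0,0.4755,0]},{"xyz":[-0.466,0.03,-0.434],"twist":[0,0.4755,0]},{"xyz":[-0.466,0.03,-0.434],"twist":[0,0.4755,0]},{"xyz":[-0.466,0.03,-0.434],"twist":[0,0.4755,0]},{"xyz":[-0.466,0.03,-0.434],"twist":[0,0.4755,0]},{"xyz":[-0.466,0.03,-0.434],"twist":[0,0.4755,0]},{"xyz":[-0.466,0.03,-0.434],"twist":[0,0.4755,0]},{"xyz":[-0.466,0.03,-0.434],"twist":[0,0.4755,0]},{"xyz":[-0.466,0.03,-0.434],"twist":[0,0.4755,0]},{"xyz":[-0.466,0.03,-0.434],"twist":[0,0.4755,0]},{"xyz":[-0.466,0.129,-0.434],"twist":[0,0.4755,0]},{"xyz":[-0.466,0.129,-0.434],"twist":[0,0.4755,0]}]}}

```text
time: 1.6
tool_pos: [457.8, -54.5, 108.0]
orientation: [0.706, -0.706, -0.036, 0.038]
wrist_force: [-0.1, 0.2, -0.6]
finger_gap: 85.7
```

```bash
python3 -c "
from h import *
go([459,-54,50],6.2);go([459,-54,11],6.2);print(arm.read_state())"
```

```text
[0.0014, 0.058, 0.0003] [-0.0004, -0.0014, -0.0012]
[0.0015, 0.097, 0.0003] [-0.0004, -0.0014, -0.0012]
{'time': 1.6, 'q': array([-2.12933142e-01,  1.77087572e-01,  2.10515342e+00,  4.95889636e-06,
        8.62019830e-01, -3.18298216e-01]), 'joint_vel': array([-0.050409  ,  0.52572256,  0.13786092,  0.00393847, -0.67244159,
       -0.0704867 ]), 'joint_efforts': array([ -0.29168414, -32.32025743, -22.52963483,  -0.04275335,
         0.36000308,   0.03888336]), 'tool_pos': array([457.76249997, -54.46685257, 107.97770267]), 'orientation': array([ 0.70637408, -0.70587626, -0.03632387,  0.03814368]), 'wrist_force': array([-0.14829335,  0.17237285, -0.62869313]), 'moment': array([ 0.0030439 , -0.0375507 ,  0.03479165]), 'finger_gap': 85.66367769520394}
```

Emit:
{"fn": "move_arm", "kwargs": {"plan": [{"xyz":[0.0005,0.05,0],"twist":[0,0,0]},{"xyz":[0.0005,0.08,0],"twist":[0,0,0]},{"xyz":[0.0005,0.09,0],"twist":[0,0,0]},{"xyz":[0.0005,0.097,0],"twist":[0,0,0]},{"xyz":[0.0005,0.097,0],"twist":[0,0,0]},{"xyz":[0.0005,0.097,0],"twist":[0,0,0]}]}}

```text
time: 2.35
tool_pos: [460.8, -53.4, 14.4]
orientation: [-0.706, 0.706, 0.039, -0.037]
wrist_force: [-0.1, -0.1, -0.4]
finger_gap: 85.5
```

```bash
python3 -c "
from h import *
go([459,-54,11],6.2);print(arm.read_state()['tool_pos'])
a=cv2.resize(snapshot('side')[220:300,250:360,::-1],None,fx=4,fy=4,interpolation=2)
b=cv2.resize(snapshot('top')[200:280,310:420,::-1],None,fx=4,fy=4,interpolation=2)
cv2.imwrite('pics/g1.png',cv2.resize(np.hstack([a,b]),None,fx=.9,fy=.9))"
```

```text
[-0.0019, 0.0034, -0.0004] [0.0004, 0.0, 0.0011]
[460.81506563 -53.43666056  14.41690625]
```

View pics/g1.png

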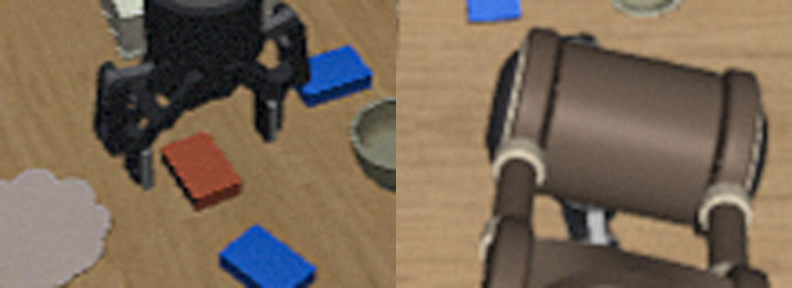

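The crop shows the fingers straddling the red box (side crop (200,170)), pads at (147,165) and (272,120). I'll go down 3 mm and close.

Emit:
{"fn": "move_arm", "kwargs": {"plan": [{"xyz":[-0.001,0.003,0],"twist":[0,0,0]},{"xyz":[-0.001,0.003,0],"twist":[0,0,0]}]}}

```text
time: 2.7
tool_pos: [458.3, -53.3, 10.2]
orientation: [0.706, -0.706, -0.038, 0.038]
wrist_force: [-0.2, 0.3, -0.0]
finger_gap: 85.3
```

Emit:
{"fn": "move_arm", "kwargs": {"plan": [{"xyz":[0,0,0],"twist":[0,0,0]},{"xyz":[0,0,0],"twist":[0,0,0]},{"xyz":[0,0,0],"twist":[0,0,0]},{"xyz":[0,0,0],"twist":[0,0,0]},{"xyz":[0,0,0],"twist":[0,0,0]},{"xyz":[0,0,0],"twist":[0,0,0]},{"xyz":[0,0,0],"twist":[0,0,0]},{"xyz":[0,0,0],"twist":[0,0,0]}], "jaw": 1}}

```text
time: 3.7
tool_pos: [459.3, -53.5, 10.6]
orientation: [-0.706, 0.706, 0.039, -0.038]
wrist_force: [0.6, 0.5, 4.8]
finger_gap: 33.4
```

```bash
python3 -c "
from h import *
go([459,-54,130],6.2);go([494,146,130],-3);go([494,146,40],-3)"
```

```text
[-0.0002, -0.1194, -0.0005] [0.0002, -0.0001, 0.0005]
[0.0562, -0.1194, 0.1946] [0.0001, 0.0766, 0.0006]
[0.0561, -0.0294, 0.1946] [0.0001, 0.0766, 0.0006]
```

Emit:
{"fn": "move_arm", "kwargs": {"plan": [{"xyz":[0,-0.04,0],"twist":[0,0,0]},{"xyz":[0,-0.1,0],"twist":[0,0,0]},{"xyz":[0,-0.12,0],"twist":[0,0,0]},{"xyz":[0.015,-0.12,0.05],"twist":[0,0.04,0]},{"xyz":[0.03,-0.12,0.1],"twist":[0,0.0766,0]},{"xyz":[0.045,-0.12,0.15],"twist":[0,0.0766,0]},{"xyz":[0.056,-0.12,0.1946],"twist":[0,0.0766,0]},{"xyz":[0.056,-0.12,0.1946],"twist":[0,0.0766,0]},{"xyz":[0.056,-0.12,0.1946],"twist":[0,0.0766,0]},{"xyz":[0.056,-0.12,0.1946],"twist":[0,0.0766,0]}]}}

```text
time: 4.95
tool_pos: [492.6, 144.9, 129.7]
orientation: [-0.707, 0.707, -0.02, 0.018]
wrist_force: [0.4, -0.5, 0.2]
finger_gap: 33.3
```

```bash
python3 -c "
from h import *
s=arm.read_state();print(s['wrist_force'],s['finger_gap']);go([494,146,60],-3);go([494,146,30],-3)
a=cv2.resize(snapshot('side')[120:280,220:420,::-1],None,fx=4,fy=4,interpolation=2)
cv2.imwrite('pics/p1.png',a[:600])"
```

```text
[ 0.44830947 -0.54222987  0.21749981] 33.26672620395222
[0.0015, 0.0697, 0.0012] [0.0004, -0.0006, -0.0007]
[0.0015, 0.0997, 0.0013] [0.0004, -0.0006, -0.0007]
```

View pics/p1.png

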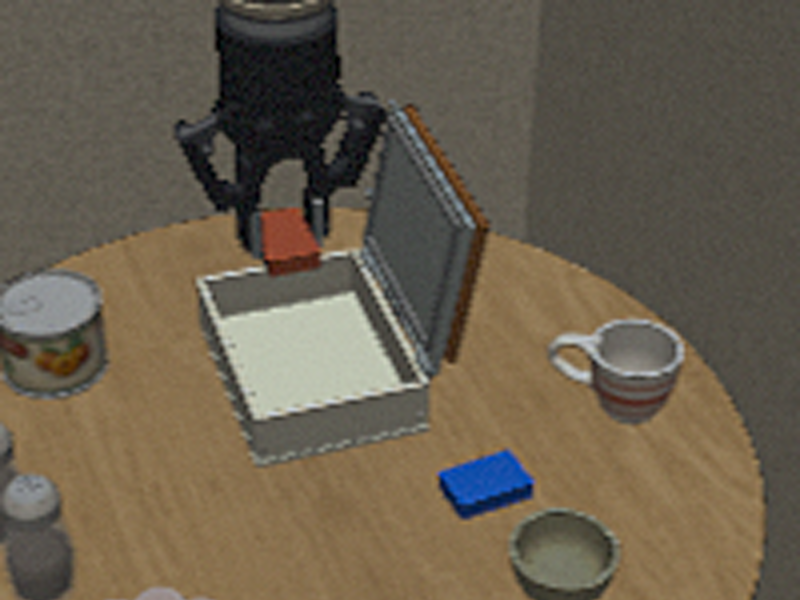

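The matchbox is level in the jaws at crop (290,240), above the open box. Lowering.

Emit:
{"fn": "move_arm", "kwargs": {"plan": [{"xyz":[0.0065,0.03,0],"twist":[0,0,0]},{"xyz":[0.0065,0.06,0],"twist":[0,0,0]},{"xyz":[0.0065,0.085,0],"twist":[0,0,0]},{"xyz":[0.0065,0.095,0],"twist":[0,0,0]},{"xyz":[0.0065,0.1,0],"twist":[0,0,0]},{"xyz":[0.0065,0.1,0],"twist":[0,0,0]},{"xyz":[0.0065,0.1,0],"twist":[0,0,0]}]}}

```text
time: 5.88
tool_pos: [500.8, 145.9, 31.3]
orientation: [0.707, -0.707, 0.018, -0.019]
wrist_force: [-0.5, -0.2, 0.5]
finger_gap: 33.3
```

Emit:
{"fn": "move_arm", "kwargs": {"plan": [{"xyz":[0,0.001,0],"twist":[0,0,0]},{"xyz":[0,0.002,0],"twist":[0,0,0]},{"xyz":[0,0.003,0],"twist":[0,0,0]},{"xyz":[0,0.004,0],"twist":[0,0,0]},{"xyz":[0,0.004,0],"twist":[0,0,0]}]}}

```text
time: 6.5
tool_pos: [499.7, 145.8, 26.1]
orientation: [-0.707, 0.707, -0.019, 0.018]
wrist_force: [0.0, 0.8, -0.9]
finger_gap: 33.3
```

Emit:
{"fn": "move_arm", "kwargs": {"plan": [{"xyz":[0,0.001,0],"twist":[0,0,0]},{"xyz":[0,0.002,0],"twist":[0,0,0]},{"xyz":[0,0.002,0],"twist":[0,0,0]}]}}

```text
time: 6.88
tool_pos: [499.7, 145.8, 24.1]
orientation: [-0.707, 0.707, -0.019, 0.018]
wrist_force: [0.2, -0.7, 0.2]
finger_gap: 33.2
```

Emit:
{"fn": "move_arm", "kwargs": {"plan": [{"xyz":[0,0.001,0],"twist":[0,0,0]},{"xyz":[0,0.0015,0],"twist":[0,0,0]},{"xyz":[0,0.0015,0],"twist":[0,0,0]}]}}

```text
time: 7.25
tool_pos: [499.8, 145.8, 22.7]
orientation: [-0.707, 0.707, -0.019, 0.018]
wrist_force: [-0.1, 0.5, 0.6]
finger_gap: 33.7
```

Emit:
{"fn": "move_arm", "kwargs": {"plan": [{"xyz":[0,0.0007,0],"twist":[0,0,0]},{"xyz":[0,0.001,0],"twist":[0,0,0]},{"xyz":[0,0.001,0],"twist":[0,0,0]}]}}

```text
time: 7.62
tool_pos: [499.8, 145.8, 21.8]
orientation: [0.707, -0.707, 0.018, -0.018]
wrist_force: [-0.4, -0.4, -1.1]
finger_gap: 33.4
```

Emit:
{"fn": "move_arm", "kwargs": {"plan": [{"xyz":[0,0.0007,0],"twist":[0,0,0]},{"xyz":[0,0.001,0],"twist":[0,0,0]},{"xyz":[0,0.001,0],"twist":[0,0,0]}]}}

```text
time: 8.0
tool_pos: [500.0, 145.8, 21.2]
orientation: [0.707, -0.707, 0.018, -0.019]
wrist_force: [-2.5, -0.1, 5.2]
finger_gap: 33.3
```

Contact at 21.2, so the floor is at about 10.6 and the underside at about 3.6 mm. Opening partway.

Emit:
{"fn": "move_arm", "kwargs": {"plan": [{"xyz":[0,0,0],"twist":[0,0,0]},{"xyz":[0,0,0],"twist":[0,0,0]},{"xyz":[0,0,0],"twist":[0,0,0]},{"xyz":[0,0,0],"twist":[0,0,0]}], "jaw": 0.45}}

```text
time: 8.5
tool_pos: [499.7, 145.7, 20.6]
orientation: [-0.707, 0.707, -0.019, 0.018]
wrist_force: [-0.5, -1.0, -1.5]
finger_gap: 46.8
```

Emit:
{"fn": "move_arm", "kwargs": {"plan": [{"xyz":[0,-0.01,0],"twist":[0,0,0]},{"xyz":[0,-0.04,0],"twist":[0,0,0]},{"xyz":[0,-0.1,0],"twist":[0,0,0]},{"xyz":[0,-0.16,0],"twist":[0,0,0]},{"xyz":[0,-0.22,0],"twist":[0,0,0]},{"xyz":[0,-0.22,0],"twist":[0,0,0]}]}}

```text
time: 9.25
tool_pos: [504.2, 146.7, 248.3]
orientation: [0.708, -0.706, 0.013, -0.024]
wrist_force: [0.4, 0.5, -0.3]
finger_gap: 46.9
```

```bash
python3 -c "
from h import *
a=cv2.resize(snapshot('side')[120:280,220:420,::-1],None,fx=4,fy=4,interpolation=2)
cv2.imwrite('pics/p2.png',a[:600]);print(arm.read_state()['q'])"
```

```text
[2.00222883e-01 1.00653202e-01 1.87258067e+00 1.48149088e-05
 1.16059305e+00 2.52465999e-01]
```

View pics/p2.png

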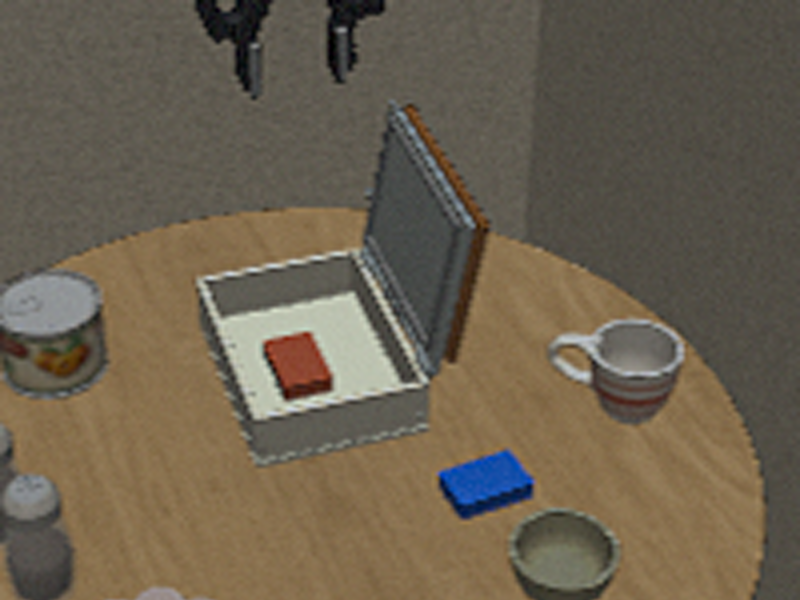

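The matchbox lies flat on the floor (crop (298,365)) and the lid is open. Next I close the fingers and go behind the lid.

```bash
python3 -c "
from h import *
print(arm.read_state()['tool_pos']);go([639.3,138,245],-3);go([639.3,138,157],-3)"
```

```text
[501.8581551  146.23917551 244.68461466]
[0.1377, 0.0007, -0.0011] [-0.0009, 0.0001, 0.0036]
[0.137, 0.0887, -0.0012] [-0.0009, 0.0001, 0.0036]
```

Emit:
{"fn": "move_arm", "kwargs": {"plan": [{"xyz":[0.04,0,0],"twist":[0,0,0]},{"xyz":[0.09,0,-0.001],"twist":[0,0,0]},{"xyz":[0.138,0,-0.001],"twist":[0,0,0]},{"xyz":[0.138,0,-0.001],"twist":[0,0,0]},{"xyz":[0.138,0.03,-0.001],"twist":[0,0,0]},{"xyz":[0.138,0.06,-0.001],"twist":[0,0,0]},{"xyz":[0.138,0.085,-0.001],"twist":[0,0,0]},{"xyz":[0.138,0.085,-0.001],"twist":[0,0,0]},{"xyz":[0.138,0.085,-0.001],"twist":[0,0,0]}], "jaw": 1}}

```text
time: 10.42
tool_pos: [637.1, 137.7, 156.0]
orientation: [-0.707, 0.707, -0.019, 0.018]
wrist_force: [0.9, -0.6, 0.8]
finger_gap: 0.2
```

```bash
python3 -c "
from h import *
a=cv2.resize(snapshot('side')[120:240,260:410,::-1],None,fx=5,fy=5,interpolation=2)
cv2.imwrite('pics/l1.png',a[:600]);print(arm.read_state());go([639.3,138,156],-3)"
```

```text
{'time': 10.475, 'q': array([1.45960115e-01, 4.41326903e-01, 1.62812420e+00, 4.20393073e-05,
       1.07079967e+00, 1.98116620e-01]), 'joint_vel': array([-0.00114311, -0.00797567, -0.01491272,  0.00237403, -0.0007981 ,
       -0.00091015]), 'joint_efforts': array([ 1.91558409e-02, -4.43443179e+01, -2.50556695e+01,  1.07929533e-03,
        4.41484514e-02,  2.19896133e-04]), 'tool_pos': array([637.8418478 , 137.74534674, 156.89808271]), 'orientation': array([ 0.70696008, -0.70677193,  0.01797994, -0.01891032]), 'wrist_force': array([-0.47472547, -0.34065768, -0.07601054]), 'moment': array([0.00803656, 0.0260608 , 0.0020526 ]), 'finger_gap': 0.01638672220639143}
[0.0014, 0.0009, 0.0003] [-0.0001, 0.0001, 0.0006]
```

View pics/l1.png

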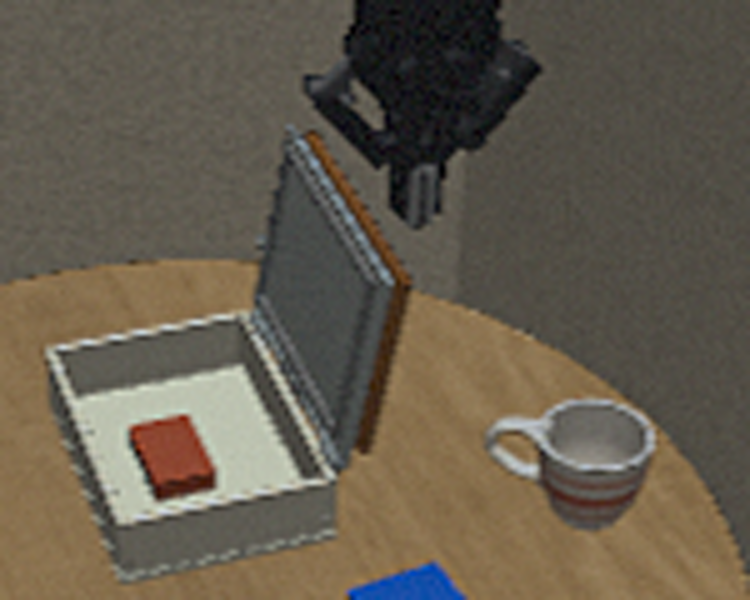

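The closed fingertip is at crop (415,220), just behind the lid's free edge (405,280) and clear of the mug. I push toward the robot slowly.

Emit:
{"fn": "move_arm", "kwargs": {"plan": [{"xyz":[-0.008,0,0],"twist":[0,0,0]},{"xyz":[-0.014,0,0],"twist":[0,0,0]},{"xyz":[-0.018,0,0],"twist":[0,0,0]},{"xyz":[-0.022,0,0],"twist":[0,0,0]},{"xyz":[-0.026,0,0],"twist":[0,0,0]},{"xyz":[-0.03,0,0],"twist":[0,0,0]},{"xyz":[-0.034,0,0],"twist":[0,0,0]},{"xyz":[-0.038,0,0],"twist":[0,0,0]},{"xyz":[-0.042,0,0],"twist":[0,0,0]}]}}

```text
time: 11.6
tool_pos: [595.1, 139.8, 155.5]
orientation: [-0.707, 0.707, -0.019, 0.018]
wrist_force: [2.3, -0.1, 2.1]
finger_gap: -0.0
```

Emit:
{"fn": "move_arm", "kwargs": {"plan": [{"xyz":[-0.005,0,0],"twist":[0,0,0]},{"xyz":[-0.01,0,0],"twist":[0,0,0]},{"xyz":[-0.015,0,0],"twist":[0,0,0]},{"xyz":[-0.02,0,0],"twist":[0,0,0]},{"xyz":[-0.025,0,0],"twist":[0,0,0]},{"xyz":[-0.03,0.001,0],"twist":[0,0,0]}]}}

```text
time: 12.35
tool_pos: [564.8, 141.3, 154.3]
orientation: [-0.707, 0.707, -0.019, 0.018]
wrist_force: [1.6, 0.6, -0.2]
finger_gap: 0.4
```

```bash
python3 -c "
from h import *
a=cv2.resize(snapshot('side')[120:240,260:410,::-1],None,fx=5,fy=5,interpolation=2)
cv2.imwrite('pics/l2.png',a[:600]);s=arm.read_state();print(s['tool_pos'],s['wrist_force'])"
```

```text
[563.93187263 141.31216061 154.03461398] [0.62292287 0.1902794  0.73185534]
```

View pics/l2.png

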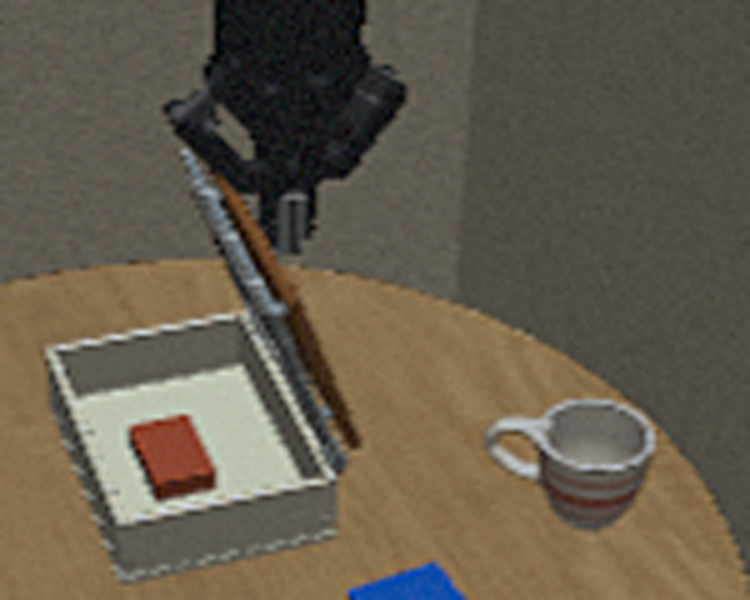

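The lid is tipped about 30°, its panel edge at crop (255,240) with the fingertip behind it. I continue toward the snap point.

Emit:
{"fn": "move_arm", "kwargs": {"plan": [{"xyz":[-0.005,0.001,0],"twist":[0,0,0]},{"xyz":[-0.01,0.002,0],"twist":[0,0,0]},{"xyz":[-0.015,0.004,0],"twist":[0,0,0]},{"xyz":[-0.019,0.006,0],"twist":[0,0,0]},{"xyz":[-0.023,0.008,0],"twist":[0,0,0]},{"xyz":[-0.027,0.0105,0],"twist":[0,0,0]}]}}

```text
time: 13.15
tool_pos: [538.1, 142.7, 143.9]
orientation: [-0.707, 0.707, -0.019, 0.018]
wrist_force: [0.2, 0.1, -0.1]
finger_gap: -0.2
```

```bash
python3 -c "
from h import *
a=snapshot('side');cv2.imwrite('pics/l3.png',cv2.resize(a[120:240,260:410,::-1],None,fx=5,fy=5,interpolation=2));s=arm.read_state();print(s['tool_pos'],s['wrist_force'])
h=cv2.cvtColor(a,cv2.COLOR_RGB2HSV)[150:240,265:332];m=(h[...,0]>5)&(h[...,0]<18)&(h[...,1]>130);print('brown',m.sum())
for f in ('l1','l2','l3'):
  b=cv2.resize(cv2.imread(f'pics/{f}.png'),None,fx=.2,fy=.2,interpolation=cv2.INTER_AREA);h=cv2.cvtColor(b,cv2.COLOR_BGR2HSV)[:,:75]
  m=(h[...,0]>5)&(h[...,0]<16)&(h[...,1]>140);print(f,m.sum(),np.argwhere(m).mean(0))"
```

```text
[537.20019578 142.68147508 143.39509592] [-1.02707708  0.08209023 -0.23860357]
brown 533
l1 239 [78.87447699 44.62761506]
l2 311 [75.03536977 44.84244373]
l3 496 [73.23387097 45.2016129 ]
```

Emit:
{"fn": "move_arm", "kwargs": {"plan": [{"xyz":[-0.003,0.002,0],"twist":[0,0,0]},{"xyz":[-0.006,0.004,0],"twist":[0,0,0]},{"xyz":[-0.006,0.004,0],"twist":[0,0,0]},{"xyz":[-0.006,0.004,0],"twist":[0,0,0]}]}}

```text
time: 13.7
tool_pos: [532.9, 143.1, 140.4]
orientation: [0.707, -0.707, 0.018, -0.019]
wrist_force: [0.0, 0.5, -0.3]
finger_gap: 0.2
```

```bash
python3 -c "
from h import *
a=snapshot('side');cv2.imwrite('pics/l4.png',cv2.resize(a[120:240,260:410,::-1],None,fx=5,fy=5,interpolation=2));s=arm.read_state();print(s['tool_pos'],s['wrist_force'])"
```

```text
[532.93607796 143.10020755 140.39548511] [ 0.7109969  -0.19203857 -0.39552786]
```

View pics/l4.png

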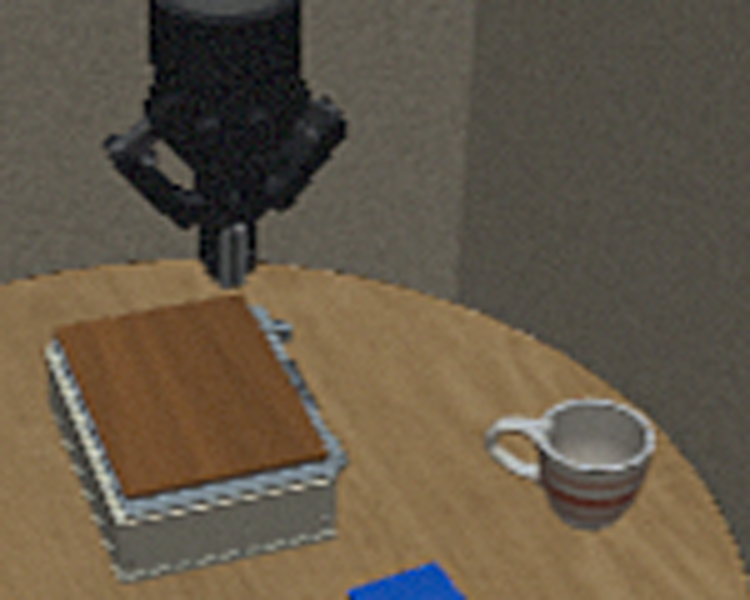

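The lid sprang shut by itself, the panel still raised, and the finger at crop (230,275) is clear above it. I'll press at panel_mid next.

```bash
python3 -c "
from h import *
go([510.5,144.9,78],-3)"
```

```text
[-0.0225, 0.0624, 0.0006] [-0.0, 0.0, 0.0002]
```

Emit:
{"fn": "move_arm", "kwargs": {"plan": [{"xyz":[-0.0225,0.02,0.0005],"twist":[0,0,0]},{"xyz":[-0.0225,0.04,0.0005],"twist":[0,0,0]},{"xyz":[-0.0225,0.052,0.0005],"twist":[0,0,0]},{"xyz":[-0.0225,0.058,0.0005],"twist":[0,0,0]},{"xyz":[-0.0225,0.061,0.0005],"twist":[0,0,0]},{"xyz":[-0.0225,0.062,0.0005],"twist":[0,0,0]},{"xyz":[-0.0225,0.062,0.0005],"twist":[0,0,0]},{"xyz":[-0.0225,0.062,0.0005],"twist":[0,0,0]}]}}

```text
time: 14.75
tool_pos: [510.6, 144.8, 78.6]
orientation: [0.707, -0.707, 0.018, -0.019]
wrist_force: [-0.2, 0.8, 0.4]
finger_gap: 0.3
```

Emit:
{"fn": "move_arm", "kwargs": {"plan": [{"xyz":[0,0.0005,0],"twist":[0,0,0]},{"xyz":[0,0.001,0],"twist":[0,0,0]},{"xyz":[0,0.0015,0],"twist":[0,0,0]},{"xyz":[0,0.002,0],"twist":[0,0,0]},{"xyz":[0,0.0025,0],"twist":[0,0,0]},{"xyz":[0,0.003,0],"twist":[0,0,0]},{"xyz":[0,0.003,0],"twist":[0,0,0]}]}}

```text
time: 15.62
tool_pos: [510.2, 144.7, 75.2]
orientation: [-0.707, 0.707, -0.019, 0.018]
wrist_force: [0.4, 0.4, 0.1]
finger_gap: -0.2
```

Emit:
{"fn": "move_arm", "kwargs": {"plan": [{"xyz":[0,0.0005,0],"twist":[0,0,0]},{"xyz":[0,0.001,0],"twist":[0,0,0]},{"xyz":[0,0.0015,0],"twist":[0,0,0]},{"xyz":[0,0.002,0],"twist":[0,0,0]},{"xyz":[0,0.002,0],"twist":[0,0,0]}]}}

```text
time: 16.25
tool_pos: [510.3, 144.7, 73.5]
orientation: [-0.707, 0.707, -0.019, 0.018]
wrist_force: [-1.0, 0.3, 2.8]
finger_gap: -0.0
```

Emit:
{"fn": "move_arm", "kwargs": {"plan": [{"xyz":[0,0.0005,0],"twist":[0,0,0]},{"xyz":[0,0.001,0],"twist":[0,0,0]},{"xyz":[0,0.001,0],"twist":[0,0,0]}]}}

```text
time: 16.62
tool_pos: [510.4, 144.8, 73.4]
orientation: [-0.707, 0.707, -0.019, 0.018]
wrist_force: [-3.4, -0.5, 8.8]
finger_gap: -0.0
```

Emit:
{"fn": "move_arm", "kwargs": {"plan": [{"xyz":[0,0.0005,0],"twist":[0,0,0]},{"xyz":[0,0.001,0],"twist":[0,0,0]},{"xyz":[0,0.001,0],"twist":[0,0,0]}]}}

```text
time: 17.0
tool_pos: [510.3, 144.8, 72.6]
orientation: [-0.707, 0.707, -0.019, 0.018]
wrist_force: [-3.6, -0.9, 10.3]
finger_gap: 0.1
```

Contact at 73.5 as predicted, and the panel is moving at about 10 N. I continue in small steps to about 68.5.

Emit:
{"fn": "move_arm", "kwargs": {"plan": [{"xyz":[0,0.0005,0],"twist":[0,0,0]},{"xyz":[0,0.001,0],"twist":[0,0,0]},{"xyz":[0,0.0015,0],"twist":[0,0,0]},{"xyz":[0,0.002,0],"twist":[0,0,0]},{"xyz":[0,0.0025,0],"twist":[0,0,0]},{"xyz":[0,0.0025,0],"twist":[0,0,0]}]}}

```text
time: 17.75
tool_pos: [510.3, 144.8, 70.1]
orientation: [-0.707, 0.707, -0.019, 0.018]
wrist_force: [-4.7, -0.5, 10.1]
finger_gap: -0.2
```

Emit:
{"fn": "move_arm", "kwargs": {"plan": [{"xyz":[0,0.0004,0],"twist":[0,0,0]},{"xyz":[0,0.0008,0],"twist":[0,0,0]},{"xyz":[0,0.0008,0],"twist":[0,0,0]}]}}

```text
time: 18.12
tool_pos: [510.3, 144.7, 69.3]
orientation: [-0.707, 0.707, -0.019, 0.018]
wrist_force: [-3.9, -0.9, 9.9]
finger_gap: -0.2
```

Emit:
{"fn": "move_arm", "kwargs": {"plan": [{"xyz":[0,0.0003,0],"twist":[0,0,0]},{"xyz":[0,0.0006,0],"twist":[0,0,0]},{"xyz":[0,0.0006,0],"twist":[0,0,0]}]}}

```text
time: 18.5
tool_pos: [510.4, 144.8, 68.8]
orientation: [-0.707, 0.707, -0.019, 0.018]
wrist_force: [-3.2, -1.2, 11.5]
finger_gap: -0.0
```

Emit:
{"fn": "move_arm", "kwargs": {"plan": [{"xyz":[0,0.0003,0],"twist":[0,0,0]},{"xyz":[0,0.0005,0],"twist":[0,0,0]},{"xyz":[0,0.0005,0],"twist":[0,0,0]}]}}

```text
time: 18.88
tool_pos: [510.4, 144.8, 68.8]
orientation: [-0.707, 0.707, -0.019, 0.018]
wrist_force: [-5.0, -1.2, 14.7]
finger_gap: -0.3
```

Emit:
{"fn": "move_arm", "kwargs": {"plan": [{"xyz":[0,0.0002,0],"twist":[0,0,0]},{"xyz":[0,0.0003,0],"twist":[0,0,0]},{"xyz":[0,0.0003,0],"twist":[0,0,0]},{"xyz":[0,0.0003,0],"twist":[0,0,0]}]}}

```text
time: 19.38
tool_pos: [510.4, 144.8, 68.7]
orientation: [-0.707, 0.707, -0.019, 0.018]
wrist_force: [-5.6, -1.4, 16.4]
finger_gap: -0.1
```

Emit:
{"fn": "move_arm", "kwargs": {"plan": [{"xyz":[0,-0.001,0],"twist":[0,0,0]},{"xyz":[0,-0.003,0],"twist":[0,0,0]},{"xyz":[0,-0.01,0],"twist":[0,0,0]},{"xyz":[0,-0.05,0],"twist":[0,0,0]},{"xyz":[0,-0.1,0],"twist":[0,0,0]},{"xyz":[0,-0.15,0],"twist":[0,0,0]},{"xyz":[0,-0.15,0],"twist":[0,0,0]},{"xyz":[0,-0.15,0],"twist":[0,0,0]}]}}

```text
time: 20.38
tool_pos: [509.8, 144.7, 216.2]
orientation: [-0.707, 0.707, -0.019, 0.018]
wrist_force: [-0.1, 0.1, -0.1]
finger_gap: -0.0
```

```bash
python3 -c "
from h import *
a=snapshot('side');cv2.imwrite('pics/e.png',cv2.resize(a[120:280,220:420,::-1],None,fx=4,fy=4,interpolation=2)[:600]);s=arm.read_state();print(s['tool_pos'],s['wrist_force'])"
```

```text
[509.09471653 144.5054251  215.13026062] [ 0.66344685 -0.64465498 -0.8232353 ]
```

View pics/e.png

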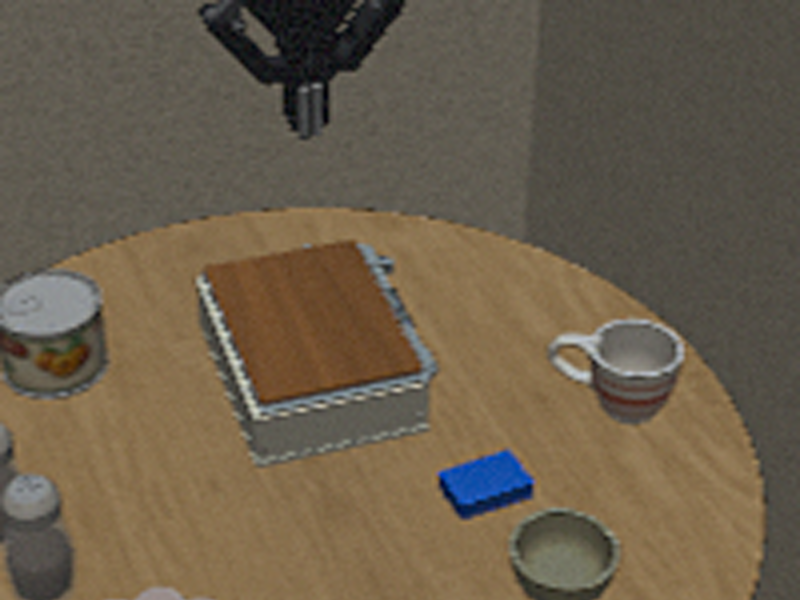

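The lid is shut and level with the panel down (crop (310,320)). The cup, mug and tin are where they were, and the arm is clear. Handing in.

```bash
python3 -c "
from cell import ticket
print(ticket.finish_job())"
```

```text
the job is handed in; nothing more can be done
None
```

I handed the job in at about 20.4 s. All three steps were carried out, but the hand-in gives no verdict.

- **Matchbox:** I gripped the red one, set it down on the box floor until I felt about 5 N, and let go. The picture showed it lying flat with the lid open.
- **Lid:** I tipped it slowly with the closed fingertips from behind, past its snap point. It sprang shut by itself, and the next picture showed it shut with the fingers well above it.
- **Panel:** It moved at about 10–11 N from tool height 73.5 mm and stopped at 68.7 mm. That is 4.8 mm of travel, against the 4.2 mm needed. The force readings between steps peaked at 16.4 N upward, about 17 N with the sideways part, under the 25 N limit.

The last picture showed the lid shut, the panel down, the cup, mug and tin unmoved, and the arm clear. No check failed, but I couldn't see the matchbox once the lid was shut. Panel travel comes from tool height rather than a direct measurement.

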